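# Find the full tin by hefting

### The arm

A 6-joint arm with a two-finger parallel gripper is mounted at the origin on the work surface. World frame = base frame: x ahead of the robot, y to its left, z up, the work surface at z = 0. Lengths are in mm, angles in rad, forces in N, time in s.
With the tool pointing down it reaches from about 350 to 875 mm from the base axis. Payload 4.2 kg.
Tool frame: the origin (TCP) lies between the finger pads; the fingertips stand 17 mm ahead of it and the grasp point (between the pads) lies 2 mm behind it (nose_length is the distance from the TCP to the fingertips, in mm); z points along the fingers, y is the direction in which the jaws open and shut (so a half turn about z gives the same grasp; the last joint's range is limited). The gripper opens to 85 mm and grips with 20 to 120 N. Pads are 22 mm wide; open, the fingers measure 114 mm over their backs; the gripper's body (76 mm by 85 mm) begins 54 mm behind the grasp point. The pads swing forward as they close: fully open they stand 13 mm farther back than shut.
Start: joints at [-1.072, 0.385, 0.008, 0, -1.194, -0.259], TCP at [148.46, -607.09, 218.712] pointing down, gripper open.
Joint ranges: [-3.14, 3.14], [-1.21, 2.06], [-1.07, 1.41], [-3.16, 2.05], [-2.99, -0.16], [-3.1, 3.1]. Speed limits (rad/s): [2.79, 2.79, 3.14, 3.14, 3.14, 3.14].

### API

Orientations are given as a unit quaternion [x, y, z, w].
In Python, from bench import * gives the robot as it stands.
- The arm moves only by the tool jog_arm, never from a script. Its argument "increments" is a list of rows, each a list of 4 numbers: the shift along the tool's x, y, z in m, then the turn about the tool's z in degrees. A call has 1 to 10 rows; each row is the pose to reach, as a shift and turn from the pose measured when the call began, along the tool's axes at that moment; what a row does not reach only later rows make up. A row lasts 1/8 s, in which the tool goes at most 62.5 mm and 10.7 degrees, less where a joint would pass 70% of its speed; a pose out of reach is approached as far as the arm can. A call with a gripper value outside its range is refused whole. "hand" is the gripper's target within -1 to 1 (fully open at 1, half-way at 0, shut at -1), set as the call begins (left out, the last holds). The fingers move at their own pace and stop on an object; the grip force is fixed at half the most. Time passes only in rows, so rows that repeat a pose let the fingers close. It gives the time, the measured TCP pose, the force and the opening at its end, in the units of the state.
- read_state(): the state, without advancing time (a new reading comes with each control period).
- get_image(name): name is "scene" or "top" or "wrist"; returns the picture (420x560x3 uint8, red, green, blue); there is no depth.
- calibration(name): a dict with "fx", "fy", "cx", "cy" (pixels), "position" and "rotation" of the camera in the world; the wrist camera has in their place "hand_eye" (4x4, takes a point from camera to tool coordinates, whose origin is the TCP and whose axes are the flange's). Camera axes: x right, y up, looking along -z (the intrinsics and any distortion apply to the point x, -y, -z); pixel columns grow to the right and rows downward; lengths in mm; the calibration is good to about 2 mm. A picture is of the moment at which its call begins: read the wrist's pose just before it. calibration takes no time and is no camera call.
- job_done(): hands the job in, once; it reports no verdict.
The state is a dict: "clock": time; "joints": joint angles; "joint_vel": joint speeds; "joint_efforts": joint torques, N m; "position": TCP position; "ee_rot": TCP orientation; "contact_force": force on the tool from outside, world axes, zero at the start; "wrist_torque": the same for the moment, N m; "gripper_width": finger opening in mm.
Only numpy, scipy, OpenCV 4.12 (cv2) and the standard library are available. Lean on these libraries where they do the work, as an engineer would, in place of code of your own. Each camera call takes 0.05 s, during which the arm holds its last target.

### The job

Only one of the three identical closed tins on the wooden board is still full. Heft them one after another from left to right as seen from the robot, lifting each a few centimetres clear of the board and setting it back upright on the board, then hold up the heaviest and finish while still holding it, upright and still, with its underside at least 15 cm above the counter and the other two standing on the board (if the last one is the heaviest it may go straight up). Do not tip any tin over, and leave the jar, the mug and the fruit bowl where they are.

Things in the scene. Friction and masses are not known exactly. Their poses are not given: they have to be found in the camera images.
- board: Wooden serving board, 180 x 420 mm, 18 mm thick, lying fixed on the counter. Origin at the centre of its underside; its x axis runs across its short side (roughly away from the robot), its y axis along its long side (roughly to the robot's left), z up.
- tin_left_center (a point): Centre, half-way up, of the leftmost (largest y at the start) of three identical closed round steel tins that stand upright in a row along the board, about 125 mm apart: diameter 62 mm, height 102 mm with the lid, which is fixed and of the same diameter. z axis along the tin, up. Any one of the three may be the heavy one: it weighs about 0.4 kg, the other two about 0.15 kg each. The contents do not show.
- tin_middle_center (a point): Centre, half-way up, of the middle of three identical closed round steel tins that stand upright in a row along the board, about 125 mm apart: diameter 62 mm, height 102 mm with the lid, which is fixed and of the same diameter. z axis along the tin, up. Any one of the three may be the heavy one: it weighs about 0.4 kg, the other two about 0.15 kg each. The contents do not show.
- tin_right_center (a point): Centre, half-way up, of the rightmost (smallest y at the start) of three identical closed round steel tins that stand upright in a row along the board, about 125 mm apart: diameter 62 mm, height 102 mm with the lid, which is fixed and of the same diameter. z axis along the tin, up. Any one of the three may be the heavy one: it weighs about 0.4 kg, the other two about 0.15 kg each. The contents do not show.
- jar: Bystander: closed glass jar, 72 mm in diameter, 120 mm high, on the counter to the left of the board. Origin at the centre of its underside.
- mug: Bystander: white mug, 80 mm in diameter without its handle, 90 mm high, on the counter to the right of the board. Origin at the centre of its underside.
- fruit_bowl: Bystander: dark metal bowl of lemons, 140 mm in diameter, 105 mm high over the fruit, on the counter beyond the board. Origin at the centre of its underside.

How it is judged (in metres and radians):
On the way, in this order (a step that is already met when the one before it is completed fails the run):
1. the left tin is lifted at least 1 cm clear of the board in the gripper (z of tin_left_center in the frame of board above 0.079 m and contact force between tin_left and board below 0.1 N and contact force between tin_left and the fingers above 1 N), for 0.2 s.
2. the middle tin is lifted at least 1 cm clear, the left one standing on the board again (z of tin_middle_center in the frame of board above 0.079 m and contact force between tin_middle and board below 0.1 N and contact force between tin_middle and the fingers above 1 N and contact force between tin_left and board above 0.5 N and angle between tin_left_center's own z axis and vertical below 0.1 rad), for 0.2 s.
3. the right tin is lifted at least 1 cm clear, the other two standing on the board (z of tin_right_center in the frame of board above 0.079 m and contact force between tin_right and board below 0.1 N and contact force between tin_right and the fingers above 1 N and contact force between each of tin_left, tin_middle and board above 0.5 N and angle between each of tin_left_center, tin_middle_center's own z axis and vertical below 0.1 rad), for 0.2 s.
At the end, for the whole second after the job is handed in: The heavy tin is held in the fingers, still, within 0.25 rad of upright, its centre over 195 mm above the counter; the other two (each pressing on the board with under 2.5 N, so the light ones) stand untouched on the board within 0.1 rad of upright (((height (world z) of tin_left_center above 0.195 m and angle between tin_left_center's own z axis and vertical below 0.25 rad and linear speed of each of tin_left, tin_middle, tin_right below 0.03 m/s and contact force between tin_left and the fingers above 1 N and contact force between tin_left and board below 0.1 N and contact force between tin_middle and board between 0.5 and 2.5 N and angle between each of tin_middle_center, tin_right_center's own z axis and vertical below 0.1 rad and contact force between each of tin_middle, tin_right and the fingers below 0.1 N and contact force between tin_right and board between 0.5 and 2.5 N) or (height (world z) of tin_middle_center above 0.195 m and angle between tin_middle_center's own z axis and vertical below 0.25 rad and linear speed of each of tin_middle, tin_left, tin_right below 0.03 m/s and contact force between tin_middle and the fingers above 1 N and contact force between tin_middle and board below 0.1 N and contact force between tin_left and board between 0.5 and 2.5 N and angle between each of tin_left_center, tin_right_center's own z axis and vertical below 0.1 rad and contact force between each of tin_left, tin_right and the fingers below 0.1 N and contact force between tin_right and board between 0.5 and 2.5 N) or (height (world z) of tin_right_center above 0.195 m and angle between tin_right_center's own z axis and vertical below 0.25 rad and linear speed of each of tin_right, tin_left, tin_middle below 0.03 m/s and contact force between tin_right and the fingers above 1 N and contact force between tin_right and board below 0.1 N and contact force between tin_left and board between 0.5 and 2.5 N and angle between each of tin_left_center, tin_middle_center's own z axis and vertical below 0.1 rad and contact force between each of tin_left, tin_middle and the fingers below 0.1 N and contact force between tin_middle and board between 0.5 and 2.5 N))); the arm keeps its last pose, push and grip.
It fails at once if a tin is tipped over (angle between any of tin_left_center, tin_middle_center, tin_right_center's own z axis and vertical above 0.6 rad).
It fails at once if the jar, the mug or the fruit bowl is moved by more than 3 cm (distance of any of jar, mug, fruit_bowl from where it was at the start of the episode above 0.03 m).
It also fails if it takes over 61 s, if anything falls off the work surface, if the arm or the gripper's body presses on something with over 40 N, if the wrist force passes 120 N, or if a joint passes its speed limit or range.

## Working session

There is one attempt and no reset: what is moved stays moved. The work goes in short steps, Python scripts to look and compute and a tool call to move; the robot and the scene stay as the last step left them, time stands still between calls to the robot, and variables do not carry over. Pictures are saved under pics/ and viewed, and the job is handed in when it is done.

Besides the shell and the picture viewer there is one more tool, called after "Call:" as a command line: name --pt "numbers of a row" for each row, then --argument value for the rest. jog_arm: Moves the arm, as the interface text tells. Its arguments: {"type":"object","properties":{"increments":{"type":"array"},"hand":{"type":"number"}},"required":["increments"]}

```bash
mkdir -p pics; ls; python3 - <<'E'
from bench import *
import cv2
s=read_state(); print(s)
for n in ["scene","top","wrist"]:
    im=get_image(n); cv2.imwrite(f"pics/{n}0.png",im[:,:,::-1]); print(n,calibration(n))
E
```

```text
pics
{'clock': 0.0, 'joints': array([-1.07241394e+00,  3.85588968e-01,  6.61143205e-03, -5.06758831e-04,
       -1.19400296e+00, -2.58606928e-01]), 'joint_vel': array([ 3.20355737e-05, -4.49466785e-04, -8.02598546e-04, -1.10717418e-03,
        4.54566351e-04,  2.60727940e-04]), 'joint_efforts': array([ 2.41369780e-04, -3.92288804e+01,  1.88405871e+01,  4.18621168e+00,
       -4.56518479e-03,  7.68489656e-06]), 'position': array([ 148.30272855, -606.51310376,  217.59527088]), 'ee_rot': array([-1.19507855e-01,  9.92832627e-01,  1.10181259e-03, -1.84715169e-04]), 'contact_force': array([ 0.02349104, -0.31500821,  0.48364638]), 'wrist_torque': array([-0.04986036,  0.0046847 ,  0.03832806]), 'gripper_width': 85.47002413873703}
scene {'fx': 413.9938113493439, 'fy': 413.9938113493439, 'cx': 281.2206608365137, 'cy': 207.73828670999552, 'position': array([1022.00712749, -665.15073041, 1120.23684935]), 'rotation': array([0.30327321, 0.08927394, 0.27530707, 0.90788851])}
top {'fx': 470.60352350739726, 'fy': 470.60352350739726, 'cx': 283.4157752961791, 'cy': 223.32792606772645, 'position': array([ 426.44355804,   -3.00130164, 1623.25712236]), 'rotation': array([ 0.036321  , -0.03513981, -0.70416476,  0.70823582])}
wrist {'fx': 326.9655291910238, 'fy': 326.9655291910238, 'cx': 277.61252793598845, 'cy': 208.2546594973276, 'hand_eye': array([[-8.45063063e-04,  9.45089484e-01,  3.26810578e-01,
         8.50419668e+01],
       [ 9.99999249e-01,  1.08856194e-03, -5.62178913e-04,
         4.98627719e-02],
       [-8.87062937e-04,  3.26809858e-01, -9.45089694e-01,
        -1.54739463e+02],
       [ 0.00000000e+00,  0.00000000e+00,  0.00000000e+00,
         1.00000000e+00]])}
```

View pics/top0.png

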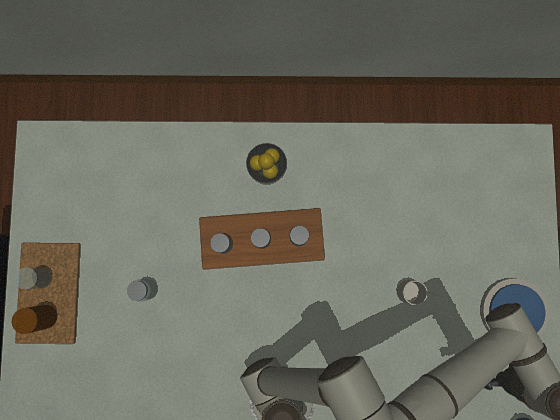

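View pics/scene0.png

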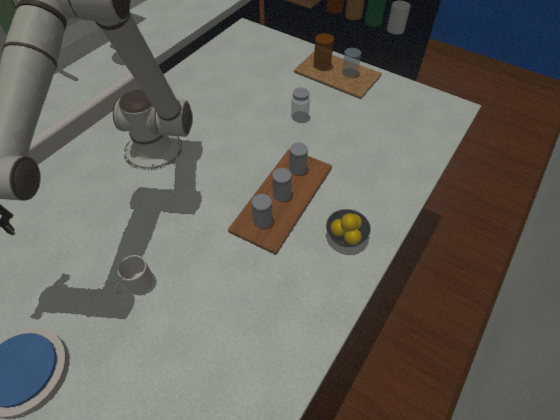

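Top view: the three grey tins stand at about (221,243), (261,238) and (300,236) on the board. The board corners are near (200,218), (321,208), (324,260) and (203,269). The jar is at (141,290), the bowl at (267,163) and the mug at (412,291). Next I'll measure them by casting rays.

```bash
cat > h.py <<'E'
import numpy as np, cv2
from scipy.spatial.transform import Rotation as R
from bench import *
def ray(n,u,v):
    c=calibration(n); d=np.array([(u-c['cx'])/c['fx'],-(v-c['cy'])/c['fy'],-1.])
    return np.array(c['position']),R.from_quat(c['rotation']).apply(d)
def plane(n,u,v,z):
    p,d=ray(n,u,v); return p+d*(z-p[2])/d[2]
def proj(n,X):
    c=calibration(n); q=R.from_quat(c['rotation']).inv().apply(np.array(X)-c['position'])
    return c['cx']-c['fx']*q[0]/q[2], c['cy']+c['fy']*q[1]/q[2]
E
python3 - <<'E'
from h import *
im=cv2.imread('pics/top0.png'); hsv=cv2.cvtColor(im,cv2.COLOR_BGR2HSV)
for u,v in [(221,243),(261,238),(300,236)]: print(im[v,u],hsv[v,u],im[v+10,u+14])
cs=[plane('top',u,v,18)for u,v in[(200,218),(321,208),(324,260),(203,269)]]
print(np.round(cs),np.mean(cs,0),np.linalg.norm(cs[0]-cs[1]),np.linalg.norm(cs[1]-cs[2]))
roi=np.zeros(im.shape[:2],np.uint8); roi[205:275,195:330]=1
m=((hsv[...,1]<60)&(roi>0)).astype(np.uint8)
n,l,st,ce=cv2.connectedComponentsWithStats(m)
for i in range(1,n):
    if 100<st[i,4]<800: 
        ct=cv2.findContours((l==i).astype(np.uint8),0,1)[0][0]
        print(st[i],ce[i],cv2.minEnclosingCircle(ct),plane('top',*ce[i],120))
for nm,u,v,z in[('jar',141,290,120),('bowl',267,163,60),('mug',411,291,90)]: print(nm,plane('top',u,v,z))
cv2.imwrite('pics/crop0.png',cv2.resize(im[200:280,190:335],None,fx=5,fy=5,interpolation=cv2.INTER_CUBIC))
s=cv2.imread('pics/scene0.png')
cv2.imwrite('pics/crop1.png',cv2.resize(s[130:255,220:340],None,fx=4.5,fy=4.5,interpolation=cv2.INTER_CUBIC))
E
```

```text
[120 125 119] [ 65  12 125] [ 48  72 108]
[124 123 126] [170   6 126] [ 50  76 112]
[126 127 125] [ 75   4 127] [ 50  76 109]
[[ 606.  287.   18.]
 [ 643. -129.   18.]
 [ 465. -139.   18.]
 [ 432.  272.   18.]] [536.40089939  72.8957099   18.        ] 417.10313581387356 178.5805973141907
[290 226  19  20 311] [298.67202572 235.21543408] ((298.892333984375, 235.39952087402344), 10.260306358337402) [540.95625668 -49.11956314 120.        ]
[251 228  20  21 317] [260.3785489  237.66561514] ((260.6111145019531, 237.72222900390625), 10.37129020690918) [532.39069368  73.4318846  120.        ]
[210 233  23  21 347] [221.02305476 242.96253602] ((221.0235595703125, 243.3272247314453), 11.103272438049316) [514.69660779 199.10533068 120.        ]
jar [364.17357433 449.67806795 120.        ]
bowl [789.84679359  56.80829596  60.        ]
mug [ 364.86675117 -412.90790743   90.        ]
```

View pics/crop0.png

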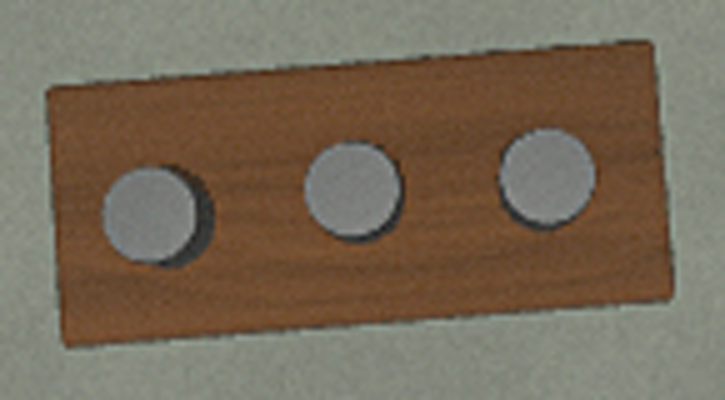

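View pics/crop1.png

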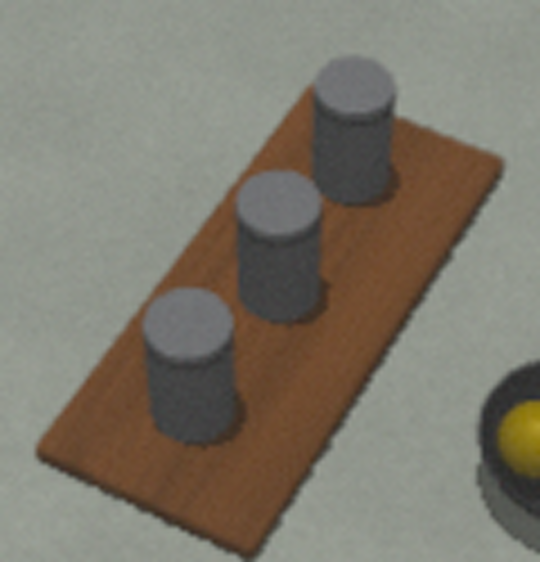

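```bash
python3 - <<'E'
from h import *
T=[(150,215),(353,189),(547,177)]; S=[(354,87),(278.5,203.5),(189,325)]
for t,s in zip(T,S):
    t=((t[0]+.5)/5-.5+190,(t[1]+.5)/5-.5+200); s=((s[0]+.5)/4.5-.5+220,(s[1]+.5)/4.5-.5+130)
    p,d=ray('top',*t); q,e=ray('scene',*s)
    k=np.linalg.lstsq(np.c_[d,-e],q-p,rcond=None)[0]
    a=p+k[0]*d;b=q+k[1]*e
    print(plane('top',*t,120).round(1),plane('scene',*s,120).round(1),((a+b)/2).round(1),np.linalg.norm(a-b).round(1))
s=read_state();M=R.from_quat(s['ee_rot']).as_matrix();print(M.round(3),s['clock'])
E
```

```text
[515.8 203.7 120. ] [520.9 200.7 120. ] [517.1 205.2 113.9] 2.2
[533.2  74.  120. ] [538.2  72.2 120. ] [534.7  75.1 114.8] 2.7
[541.7 -50.2 120. ] [548.4 -52.8 120. ] [543.6 -49.3 112.4] 3.5
[[-0.971 -0.237 -0.001]
 [-0.237  0.971  0.002]
 [ 0.     0.002 -1.   ]] 0.15
```

Call:
jog_arm --pt "-0.011 0.014 -0.005 0" --pt "-0.033 0.042 -0.01 0" --pt "-0.066 0.084 -0.02 0" --pt "-0.099 0.126 -0.03 0" --pt "-0.132 0.168 -0.03 0" --pt "-0.165 0.21 -0.03 0" --pt "-0.198 0.252 -0.03 0" --pt "-0.231 0.294 -0.03 0" --pt "-0.264 0.335 -0.03 0" --pt "-0.297 0.375 -0.03 0" --hand 1

```text
clock: 1.4
position: [347.7, -169.8, 248.9]
ee_rot: [-0.12, 0.993, 0.001, 0.001]
contact_force: [1.1, -0.5, 0.3]
gripper_width: 85.4
```

Call:
jog_arm --pt "-0.035 0.045 0 1" --pt "-0.07 0.09 0 2" --pt "-0.105 0.135 0 3" --pt "-0.14 0.18 0 5" --pt "-0.175 0.225 0 7" --pt "-0.21 0.267 0 8" --pt "-0.238 0.302 0 8" --pt "-0.25 0.317 0 8" --pt "-0.253 0.321 0 8" --pt "-0.253 0.321 0 8"

```text
clock: 2.65
position: [516.4, 201.4, 249.8]
ee_rot: [-0.05, 0.999, 0.001, 0.0]
contact_force: [-1.0, -1.1, 1.0]
gripper_width: 85.7
```

```bash
cat >> h.py <<'E'
def wplane(s,u,v,z):
    c=calibration('wrist'); H=np.array(c['hand_eye']); M=R.from_quat(s['ee_rot']).as_matrix()
    d=M@H[:3,:3]@np.array([(u-c['cx'])/c['fx'],-(v-c['cy'])/c['fy'],-1.]); p=M@H[:3,3]+s['position']
    return p+d*(z-p[2])/d[2]
E
python3 - <<'E'
from h import *
s=read_state(); im=get_image('wrist')[:,:,::-1]; cv2.imwrite('pics/wrist1.png',im)
import pickle; pickle.dump(s,open('s1.pkl','wb')); print(s['position'],s['ee_rot'],s['contact_force'],s['joints'])
E
```

```text
[516.39036437 201.43153822 249.82471373] [-5.01019753e-02  9.98743764e-01  7.54811163e-04  3.41672930e-04] [-0.97001558 -1.07985797  0.96916742] [ 6.63880030e-01  2.42622720e-01 -1.17647868e-01 -8.98679894e-04
 -1.20909779e+00 -2.13411299e+00]
```

View pics/wrist1.png

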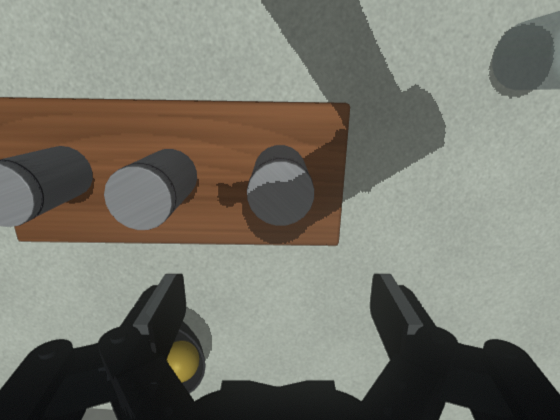

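The wrist view shows the left tin's lid at about (281,193), level with the finger mid-line near column 279. The middle lid is at about (139,197), and the right lid is at the left edge near (5,193).

```bash
python3 - <<'E'
from h import *
import pickle; s=pickle.load(open('s1.pkl','rb'))
for u,v in[(281,192.5),(139,196.5),(5,193)]:print(wplane(s,u,v,120).round(1))
a=wplane(s,248,192,120);b=wplane(s,314,192,120);print(np.linalg.norm(a-b))
M=R.from_quat(s['ee_rot']).as_matrix();print(M.round(3))
E
```

```text
[514.4 204.6 120. ]
[530.9  76.6 120. ]
[539.5 -43.7 120. ]
59.752106483154314
[[-0.995 -0.1    0.001]
 [-0.1    0.995  0.002]
 [-0.001  0.001 -1.   ]]
```

Call:
jog_arm --pt "0 0.002 0.01 0" --pt "0 0.002 0.035 0" --pt "0 0.002 0.065 0" --pt "0 0.002 0.095 0" --pt "0 0.002 0.12 0" --pt "0 0.002 0.14 0" --pt "0 0.002 0.153 0" --pt "0 0.002 0.16 0" --pt "0 0.002 0.162 0" --pt "0 0.002 0.162 0"

```text
clock: 3.95
position: [516.7, 203.6, 88.5]
ee_rot: [-0.05, 0.999, 0.001, 0.001]
contact_force: [0.0, 0.8, 0.3]
gripper_width: 85.2
```

```bash
python3 - <<'E'
from h import *
s=read_state(); im=get_image('wrist')[:,:,::-1]; cv2.imwrite('pics/wrist2.png',im);print(s['contact_force'])
E
```

```text
[3.80372919e-04 8.12261916e-01 2.91387008e-01]
```

View pics/wrist2.png

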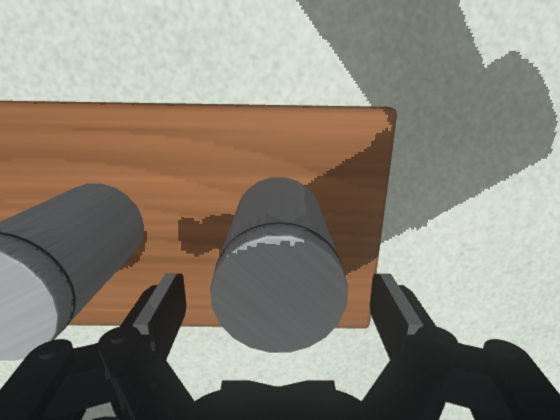

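The tin sits between the pads: its lid is centred at about column 279 and spans rows 235–352. I'll check the fore-aft offset and then close.

```bash
python3 - <<'E'
from h import *
s=read_state()
print(s['position'],wplane(s,279.5,293,120).round(1),wplane(s,279.5,235,120),wplane(s,279.5,352,120))
E
```

```text
[516.72540539 203.66252904  88.61362359] [513.5 204.1 120. ] [485.92801525 201.3096933  120.        ] [545.67803274 207.37065967 120.        ]
```

Call:
jog_arm --pt "0 0 0 0" --pt "0 0 0 0" --pt "0 0 0 0" --pt "0 0 0 0" --pt "0 0 0 0" --pt "0 0 0 0" --pt "0 0 0 0" --pt "0 0 0 0" --hand -1

```text
clock: 5.0
position: [517.9, 204.3, 89.9]
ee_rot: [-0.05, 0.999, 0.002, 0.003]
contact_force: [1.2, -0.2, 4.8]
gripper_width: 59.8
```

Call:
jog_arm --pt "0 0 -0.004 0" --pt "0 0 -0.012 0" --pt "0 0 -0.022 0" --pt "0 0 -0.032 0" --pt "0 0 -0.038 0" --pt "0 0 -0.04 0" --pt "0 0 -0.04 0" --pt "0 0 -0.04 0" --pt "0 0 -0.04 0" --pt "0 0 -0.04 0"

```text
clock: 6.25
position: [517.6, 204.1, 129.7]
ee_rot: [-0.05, 0.999, 0.002, 0.002]
contact_force: [-0.1, 0.2, -1.9]
gripper_width: 60.1
```

```bash
python3 - <<'E'
from h import *
s=read_state(); im=get_image('scene')[:,:,::-1]; cv2.imwrite('pics/scene2.png',cv2.resize(im[100:270,180:400],None,fx=3,fy=3));print(s)
F=[]
for i in range(4):
    get_image('top'); F.append(read_state()['contact_force'])
print(np.array(F))
E
```

```text
{'clock': 6.25, 'joints': array([ 6.66960715e-01,  3.48123572e-01, -2.91190120e-01,  1.13240734e-04,
       -9.25774516e-01, -2.13708049e+00]), 'joint_vel': array([-0.00075413, -0.00160108,  0.00227852, -0.00103468,  0.00081029,
       -0.00125523]), 'joint_efforts': array([-8.64487556e-04, -3.54766560e+01,  1.67239863e+01,  3.78269568e+00,
        1.26809769e-02,  1.74938566e-05]), 'position': array([517.63953454, 204.12763764, 129.66897596]), 'ee_rot': array([-0.05035068,  0.99872752,  0.00161346,  0.00235466]), 'contact_force': array([-0.1209201 ,  0.23569018, -1.90646116]), 'wrist_torque': array([-0.01257909, -0.01279041,  0.04322536]), 'gripper_width': 60.12235354574802}
[[-0.60718908  0.26903536 -1.06032589]
 [-0.06121871  0.14857349 -0.36111498]
 [ 0.15238516  0.91677358 -1.0264736 ]
 [ 0.71811397 -0.06814743 -1.05972853]]
```

View pics/scene2.png

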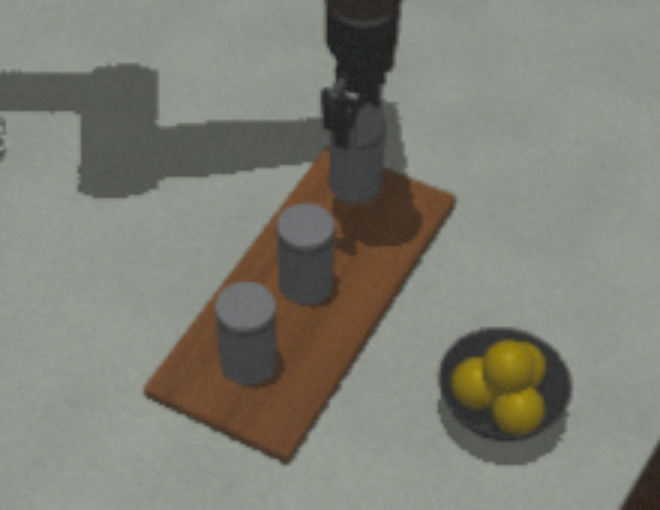

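The left tin is held upright and clear of the board. The measured load is about 1–1.5 N, so it is a light one. Setting it back.

Call:
jog_arm --pt "0 0 0.005 0" --pt "0 0 0.015 0" --pt "0 0 0.025 0" --pt "0 0 0.033 0" --pt "0 0 0.037 0" --pt "0 0 0.039 0" --pt "0 0 0.04 0" --pt "0 0 0.0405 0" --pt "0 0 0.0405 0"

```text
clock: 7.62
position: [518.2, 204.4, 89.9]
ee_rot: [-0.05, 0.999, 0.002, 0.003]
contact_force: [-1.0, -0.8, 1.9]
gripper_width: 59.5
```

Call:
jog_arm --pt "0 0 0 0" --pt "0 0 0 0" --pt "0 0 0 0" --pt "0 0 0 0" --pt "0 0 0 0" --pt "0 0 0 0" --hand 1

```text
clock: 8.38
position: [518.3, 204.4, 89.9]
ee_rot: [-0.05, 0.999, 0.002, 0.003]
contact_force: [0.8, -0.1, -0.2]
gripper_width: 85.0
```

Call:
jog_arm --pt "0 0 -0.01 0" --pt "0 0 -0.035 0" --pt "0 0 -0.065 0" --pt "0 0 -0.09 0" --pt "0 -0.02 -0.1 0" --pt "0 -0.055 -0.1 0" --pt "-0.001 -0.09 -0.1 0" --pt "-0.002 -0.115 -0.1 0" --pt "-0.002 -0.127 -0.1 0" --pt "-0.002 -0.13 -0.1 0"

```text
clock: 9.62
position: [532.6, 74.0, 189.3]
ee_rot: [-0.05, 0.999, 0.002, 0.003]
contact_force: [0.0, -0.4, -0.0]
gripper_width: 85.2
```

Call:
jog_arm --pt "0 0 0 0" --pt "0 0 0 0"

```text
clock: 9.88
position: [532.5, 74.6, 189.2]
ee_rot: [-0.05, 0.999, 0.002, 0.003]
contact_force: [0.1, 0.4, -0.7]
gripper_width: 85.2
```

```bash
python3 - <<'E'
from h import *
import pickle
s=read_state(); im=get_image('wrist')[:,:,::-1]; cv2.imwrite('pics/wrist3.png',im);print(s['position'],s['contact_force'])
pickle.dump(s,open('s1.pkl','wb'))
E
```

```text
[532.5181191   74.60885494 189.24856626] [ 0.07573821  0.43847666 -0.74688107]
```

View pics/wrist3.png

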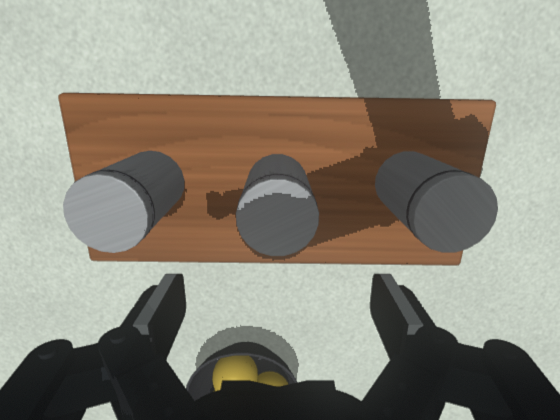

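The wrist view shows the middle lid at about (278,217), the right lid at (106,212), and the left tin standing again at (455,210).

```bash
python3 - <<'E'
from h import *
import pickle; s=pickle.load(open('s1.pkl','rb'))
for u,v in[(278,217),(106,212),(455,210)]:print(wplane(s,u,v,120).round(1))
E
```

```text
[532.   75.2 120. ]
[540.4 -49.5 120. ]
[514.  202.8 120. ]
```

Aligned within 1 mm. Going down 101 mm, then gripping.

Call:
jog_arm --pt "0 0.001 0.01 0" --pt "0 0.001 0.03 0" --pt "0 0.001 0.055 0" --pt "0 0.001 0.075 0" --pt "0 0.001 0.09 0" --pt "0 0.001 0.098 0" --pt "0 0.001 0.101 0" --pt "0 0.001 0.101 0" --pt "0 0.001 0.101 0"

```text
clock: 11.05
position: [533.4, 76.2, 88.9]
ee_rot: [-0.05, 0.999, 0.002, 0.003]
contact_force: [-0.2, -0.4, 0.5]
gripper_width: 85.3
```

Call:
jog_arm --pt "0 0 0 0" --pt "0 0 0 0" --pt "0 0 0 0" --pt "0 0 0 0" --pt "0 0 0 0" --pt "0 0 0 0" --pt "0 0 0 0" --hand -1

```text
clock: 11.92
position: [534.1, 76.1, 90.2]
ee_rot: [-0.051, 0.999, 0.002, 0.004]
contact_force: [-1.4, -0.9, 5.6]
gripper_width: 60.0
```

Call:
jog_arm --pt "0 0 -0.004 0" --pt "0 0 -0.012 0" --pt "0 0 -0.022 0" --pt "0 0 -0.032 0" --pt "0 0 -0.038 0" --pt "0 0 -0.04 0" --pt "0 0 -0.04 0" --pt "0 0 -0.04 0" --pt "0 0 -0.04 0" --pt "0 0 -0.04 0"

```text
clock: 13.18
position: [533.7, 75.9, 130.0]
ee_rot: [-0.051, 0.999, 0.002, 0.004]
contact_force: [0.0, 0.4, -3.6]
gripper_width: 59.8
```

```bash
python3 - <<'E'
from h import *
s=read_state(); im=get_image('scene')[:,:,::-1]; cv2.imwrite('pics/scene3.png',cv2.resize(im[100:270,180:400],None,fx=3,fy=3))
F=[]
for i in range(5):
    get_image('top'); F.append(read_state()['contact_force'])
print(np.array(F).round(2),np.mean(F,0))
E
```

```text
[[-0.04 -0.45 -4.  ]
 [ 0.46  0.55 -3.75]
 [-0.18 -0.96 -3.49]
 [-0.75 -0.83 -3.32]
 [-0.09  0.04 -3.8 ]] [-0.12062856 -0.33070288 -3.67081959]
```

View pics/scene3.png

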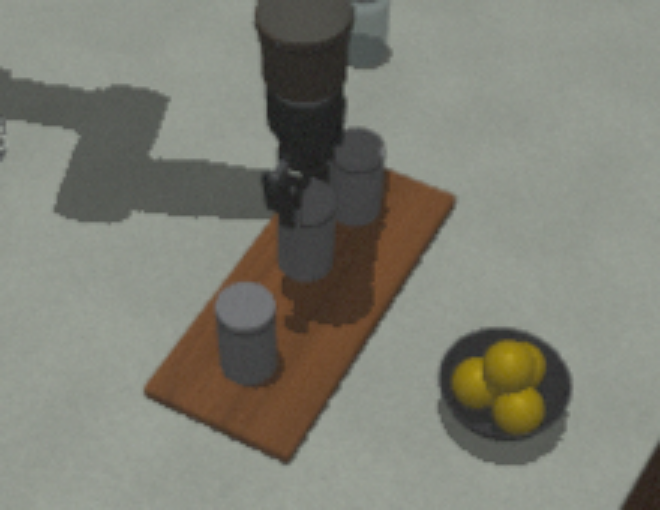

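The middle tin is lifted and upright with the left one standing. The load is about 3.7 N, so the middle tin is the heavy one. I'll set it back and heft the right one.

Call:
jog_arm --pt "0 0 0.005 0" --pt "0 0 0.015 0" --pt "0 0 0.025 0" --pt "0 0 0.033 0" --pt "0 0 0.037 0" --pt "0 0 0.039 0" --pt "0 0 0.04 0" --pt "0 0 0.0405 0" --pt "0 0 0.0405 0"

```text
clock: 14.6
position: [534.5, 76.1, 90.3]
ee_rot: [-0.051, 0.999, 0.002, 0.005]
contact_force: [0.3, 0.2, -0.5]
gripper_width: 59.8
```

Call:
jog_arm --pt "0 0 0 0" --pt "0 0 0 0" --pt "0 0 0 0" --pt "0 0 0 0" --pt "0 0 0 0" --pt "0 0 0 0" --hand 1

```text
clock: 15.35
position: [534.5, 76.2, 90.3]
ee_rot: [-0.051, 0.999, 0.002, 0.005]
contact_force: [0.2, -0.6, -1.0]
gripper_width: 85.8
```

Call:
jog_arm --pt "0 0 -0.01 0" --pt "0 0 -0.035 0" --pt "0 0 -0.065 0" --pt "0 0 -0.09 0" --pt "0 -0.02 -0.1 0" --pt "0.002 -0.055 -0.1 0" --pt "0.004 -0.09 -0.1 0" --pt "0.005 -0.113 -0.1 0" --pt "0.005 -0.124 -0.1 0" --pt "0.005 -0.126 -0.1 0"

```text
clock: 16.6
position: [541.2, -51.0, 189.5]
ee_rot: [-0.05, 0.999, 0.002, 0.005]
contact_force: [-0.6, 0.1, 0.1]
gripper_width: 85.4
```

Call:
jog_arm --pt "0 0 0 0" --pt "0 0 0 0"

```text
clock: 16.85
position: [541.1, -50.4, 189.5]
ee_rot: [-0.05, 0.999, 0.002, 0.005]
contact_force: [0.3, -0.5, -0.0]
gripper_width: 85.3
```

```bash
python3 - <<'E'
from h import *
import pickle
s=read_state(); im=get_image('wrist')[:,:,::-1]; cv2.imwrite('pics/wrist4.png',im);print(s['position'],s['contact_force'])
pickle.dump(s,open('s1.pkl','wb'))
E
```

```text
[541.1466798  -50.36833808 189.4989544 ] [ 0.26005912 -0.48219461 -0.02333794]
```

View pics/wrist4.png

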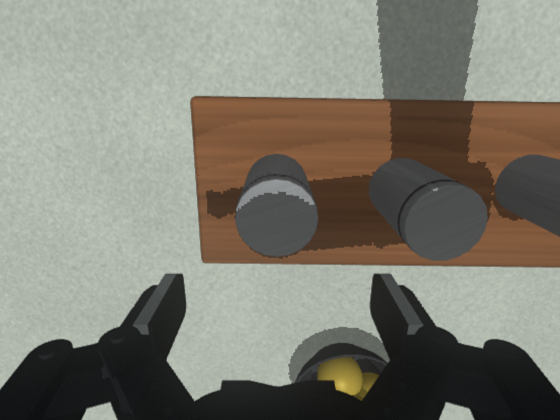

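The right lid is at about (277,216), centred between the fingers. The middle tin is standing at (445,219).

Call:
jog_arm --pt "0 0 0.01 0" --pt "0 0 0.03 0" --pt "0 0 0.055 0" --pt "0 0 0.075 0" --pt "0 0 0.09 0" --pt "0 0 0.098 0" --pt "0 0 0.101 0" --pt "0 0 0.101 0" --pt "0 0 0.101 0"

```text
clock: 18.02
position: [542.5, -49.8, 89.2]
ee_rot: [-0.051, 0.999, 0.002, 0.005]
contact_force: [0.4, 0.4, -0.2]
gripper_width: 85.4
```

Call:
jog_arm --pt "0 0 0 0" --pt "0 0 0 0" --pt "0 0 0 0" --pt "0 0 0 0" --pt "0 0 0 0" --pt "0 0 0 0" --pt "0 0 0 0" --hand -1

```text
clock: 18.9
position: [543.3, -49.9, 90.4]
ee_rot: [-0.051, 0.999, 0.002, 0.006]
contact_force: [-2.4, -0.4, 5.0]
gripper_width: 60.2
```

Call:
jog_arm --pt "0 0 -0.004 0" --pt "0 0 -0.012 0" --pt "0 0 -0.022 0" --pt "0 0 -0.032 0" --pt "0 0 -0.038 0" --pt "0 0 -0.04 0" --pt "0 0 -0.04 0" --pt "0 0 -0.04 0" --pt "0 0 -0.04 0" --pt "0 0 -0.04 0"

```text
clock: 20.15
position: [542.8, -50.1, 130.2]
ee_rot: [-0.051, 0.999, 0.002, 0.006]
contact_force: [0.2, 0.6, -1.4]
gripper_width: 59.7
```

```bash
python3 - <<'E'
from h import *
s=read_state(); im=get_image('scene')[:,:,::-1]; cv2.imwrite('pics/scene4.png',cv2.resize(im[100:270,180:400],None,fx=3,fy=3))
F=[]
for i in range(5):
    get_image('top'); F.append(read_state()['contact_force'])
print(np.array(F).round(2),np.mean(F,0))
E
```

```text
[[ 0.13 -0.56 -1.95]
 [ 0.19  0.83 -2.04]
 [-0.26 -0.03 -1.26]
 [-0.   -0.52 -1.56]
 [-0.    0.76 -1.77]] [ 0.01123003  0.09499001 -1.71575554]
```

View pics/scene4.png

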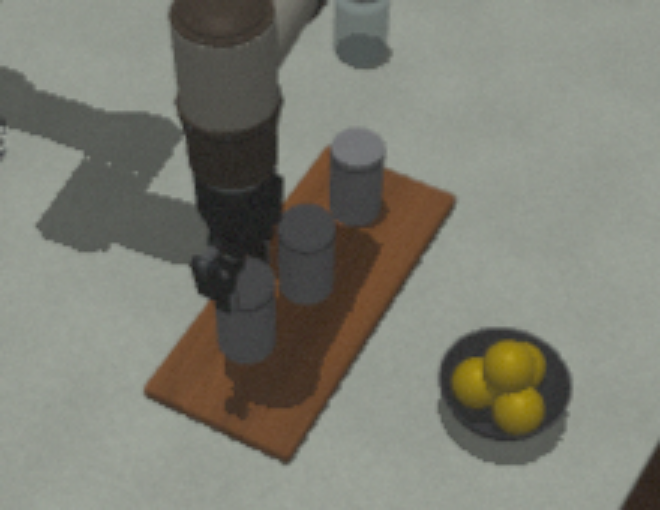

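The right tin is lifted and weighs about 1.7 N, so it is light. The other two are standing. The middle tin is confirmed as the heavy one at 3.7 N. Setting the right one back.

Call:
jog_arm --pt "0 0 0.005 0" --pt "0 0 0.015 0" --pt "0 0 0.025 0" --pt "0 0 0.033 0" --pt "0 0 0.037 0" --pt "0 0 0.039 0" --pt "0 0 0.04 0" --pt "0 0 0.0405 0" --pt "0 0 0.0405 0"

```text
clock: 21.58
position: [543.8, -49.9, 90.5]
ee_rot: [-0.051, 0.999, 0.002, 0.007]
contact_force: [0.4, -0.2, 1.9]
gripper_width: 59.6
```

Call:
jog_arm --pt "0 0 0 0" --pt "0 0 0 0" --pt "0 0 0 0" --pt "0 0 0 0" --pt "0 0 0 0" --pt "0 0 0 0" --hand 1

```text
clock: 22.32
position: [543.7, -49.9, 90.5]
ee_rot: [-0.051, 0.999, 0.002, 0.007]
contact_force: [-0.3, -0.2, -0.1]
gripper_width: 85.4
```

Call:
jog_arm --pt "0 0 -0.01 0" --pt "0 0 -0.035 0" --pt "0 0 -0.065 0" --pt "0 0 -0.09 0" --pt "0 0.02 -0.1 0" --pt "-0.001 0.055 -0.1 0" --pt "-0.002 0.09 -0.1 0" --pt "-0.003 0.113 -0.1 0" --pt "-0.003 0.124 -0.1 0" --pt "-0.003 0.126 -0.1 0"

```text
clock: 23.58
position: [532.5, 75.6, 191.3]
ee_rot: [-0.051, 0.999, 0.002, 0.007]
contact_force: [-0.3, -0.3, -0.0]
gripper_width: 85.6
```

Call:
jog_arm --pt "0 0 0 0" --pt "0 0 0 0"

```text
clock: 23.82
position: [532.6, 74.9, 191.4]
ee_rot: [-0.051, 0.999, 0.002, 0.007]
contact_force: [0.1, 0.1, 0.4]
gripper_width: 85.4
```

```bash
python3 - <<'E'
from h import *
import pickle
s=read_state(); im=get_image('wrist')[:,:,::-1]; cv2.imwrite('pics/wrist5.png',im);print(s['position'],s['contact_force'])
E
```

```text
[532.55187123  74.87750918 191.37221956] [0.06027518 0.0598383  0.38256553]
```

View pics/wrist5.png

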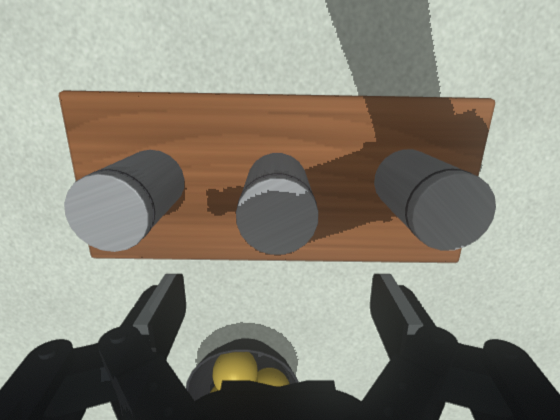

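All three tins stand upright and the middle lid is at about (277,215), centred. Grasping it and lifting 170 mm.

Call:
jog_arm --pt "0 0.0005 0.01 0" --pt "0 0.0005 0.03 0" --pt "0 0.0005 0.055 0" --pt "0 0.0005 0.075 0" --pt "0 0.0005 0.09 0" --pt "0 0.0005 0.098 0" --pt "0 0.0005 0.102 0" --pt "0 0.0005 0.102 0" --pt "0 0.0005 0.102 0"

```text
clock: 25.0
position: [534.4, 76.1, 90.0]
ee_rot: [-0.051, 0.999, 0.002, 0.008]
contact_force: [1.3, -0.5, 0.5]
gripper_width: 85.2
```

Call:
jog_arm --pt "0 0 0 0" --pt "0 0 0 0" --pt "0 0 0 0" --pt "0 0 0 0" --pt "0 0 0 0" --pt "0 0 0 0" --pt "0 0 0 0" --pt "0 0 0 0" --hand -1

```text
clock: 26.0
position: [535.0, 76.0, 91.3]
ee_rot: [-0.051, 0.999, 0.002, 0.009]
contact_force: [-0.7, -0.7, 5.6]
gripper_width: 59.7
```

Call:
jog_arm --pt "0 0 -0.005 0" --pt "0 0 -0.015 0" --pt "0 0 -0.03 0" --pt "0 0 -0.05 0" --pt "0 0 -0.07 0" --pt "0 0 -0.09 0" --pt "0 0 -0.11 0" --pt "0 0 -0.13 0" --pt "0 0 -0.145 0" --pt "0 0 -0.155 0"

```text
clock: 27.25
position: [532.3, 75.2, 247.4]
ee_rot: [-0.051, 0.999, 0.003, 0.009]
contact_force: [-0.1, -1.4, -3.5]
gripper_width: 59.8
```

Call:
jog_arm --pt "0 0 -0.006 0" --pt "0 0 -0.01 0" --pt "0 0 -0.01 0" --pt "0 0 -0.01 0" --pt "0 0 -0.01 0" --pt "0 0 -0.01 0" --pt "0 0 -0.01 0" --pt "0 0 -0.01 0" --pt "0 0 -0.01 0"

```text
clock: 28.38
position: [532.1, 75.1, 257.3]
ee_rot: [-0.051, 0.999, 0.003, 0.009]
contact_force: [-0.4, -1.3, -4.2]
gripper_width: 59.5
```

```bash
python3 - <<'E'
from h import *
s=read_state(); im=get_image('scene')[:,:,::-1]; cv2.imwrite('pics/scene6.png',cv2.resize(im[60:270,180:400],None,fx=2.7,fy=2.7))
cv2.imwrite('pics/wrist6.png',get_image('wrist')[:,:,::-1])
F=[]
for i in range(4):
    get_image('top'); F.append(read_state()['contact_force'])
s=read_state();print(np.mean(F,0),s['joint_vel'],s['position'],s['gripper_width'],s['clock'])
E
```

```text
[ 0.37805939 -0.29184025 -3.60807018] [-0.00040397 -0.00107529  0.00013958  0.00071135  0.00010193  0.00063822] [532.14324207  75.14580927 257.33098991] 59.95301327535711 28.675
```

View pics/scene6.png

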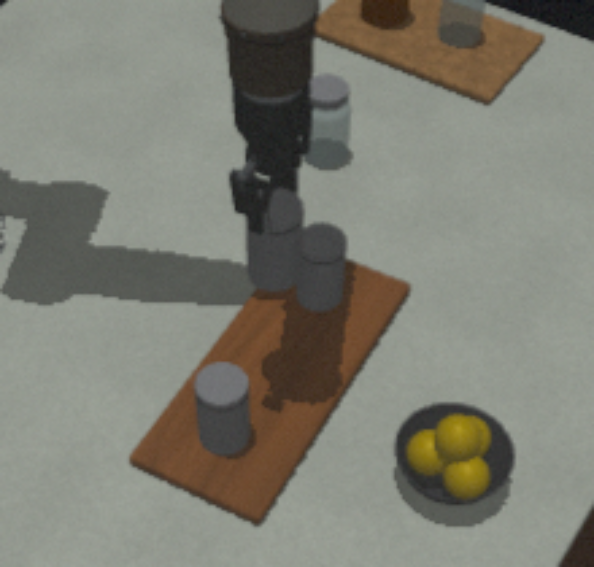

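View pics/wrist6.png

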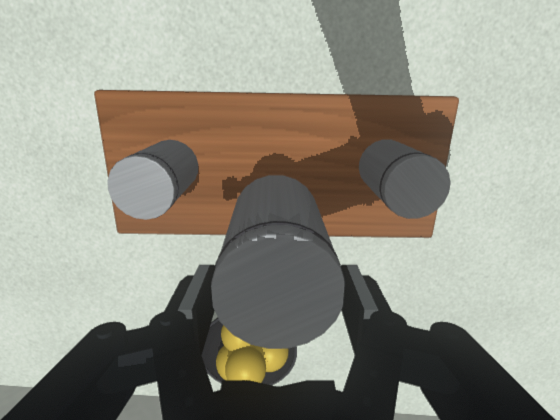

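The scene view shows the middle tin held upright above the board. In the wrist view its lid is at about (278,290), and the light tins stand at (142,187) and (416,185). The lift was 166 mm, which puts the underside at about 184 mm. The arm is still and the load is 3.6 N, so I'm handing in.

```bash
python3 -c "
from bench import *
print(job_done()); s=read_state(); print(s['clock'],s['position'],s['contact_force'],s['gripper_width'])"
```

```text
the job is handed in; nothing more can be done
None
the job is handed in; nothing more can be done
```

I hefted the tins left, middle, right, lifting each about 40 mm and setting it back upright. The wrist force readings were about 1.1 N, 3.7 N and 1.7 N, so the middle tin is the heavy one. I then gripped the middle tin again, lifted it about 166 mm, and handed the job in at about 29 s while still holding it.

**Last checks:**
- **Held tin:** its underside was about 184 mm and its centre about 235 mm above the counter, worked out from how far the gripper rose. It was upright in the pictures, the arm was still, the load read about 3.6 N and the finger opening about 60 mm.
- **Other two tins:** both were standing upright on the board, clear of the fingers.
- **Bystanders:** I planned no move near the jar, the mug or the bowl. I did not re-measure them at the end, and the mug was out of frame in the last pictures I viewed.

**Disagreements:**
- The gripper reads about 60 mm on the 62 mm tins.
- The scene camera put the lids up to about 7 mm away from where the top camera did. I relied on the top and wrist views, which agreed to within about 3 mm for each tin I approached.
- The left tin's reading was slightly below the 1.5 N expected, which is within the sensor noise.

No check failed. The hand-in reports no verdict, and the state could not be read afterwards.

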